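Open the sprung clamp of a carving board and hold it open

TASK

Open the carving board's red spring clamp so the carver can take out the dark panel. Use the mallet to knock the brass peg fully home, touching the peg with nothing but the mallet, then set the mallet (do not drop it) upright and wholly on its round green mat, striking face down, and let go. Finally swing the red arm by its knob away from the panel against its spring, all the way to its stop, and finish while holding it there with the gripper's fingers; leave the other things on the bench undisturbed.

Things in the scene. Friction and masses are not known exactly. Their poses are not given: they have to be found in the camera images.
- board: plywood carving board fixed to the bench, x -180 to +160 mm, y -165 to +165 mm, 18 mm thick; origin on the bench under it, z up. On it: dark fixed panel (x 22 to 152, y -150 to 150, top 42 mm above the bench); arm pivot at (0, 130) mm; peg at (-60, 30) mm in a steel collar 44 mm across, top 29 mm above the bench; steel stop post at (-73, 112) mm, 16 mm across, top at 64 mm
- clamp_pivot (a point): point on the upright pivot axis of the red arm, at grip height of the knob (89 mm above the bench)
- clamp_knob (a point): on the axis of the red arm's upright round wooden knob (26 mm across, 60 to 111 mm above the bench), 89 mm above the bench, 170 mm from the pivot axis; moves with the arm. The arm is a red bar 20 mm wide, 44 to 60 mm above the bench, reaching 190 mm from the pivot, a rubber shoe on its panel side. The point's -y points from pivot to knob
- clamp_arm (a joint): angle of the red arm (rad): 0 at rest along the panel's front edge, pointing to the board's -y; grows clockwise seen from above (knob moving first to the board's -x); 1.1 at the stop. A spring always pulls it back to 0: 2 N at the knob at rest, 6 N at the stop. The raised peg blocks it at about 0.35; with the peg home it passes over
- peg (a joint): how far the peg is driven down (m): 0 fully up, 0.032 fully home on its collar; starts at 0 to 0.006. Friction and a light spring: it takes about 8 N to move it, and it stays where it is left
- peg_top (a point): centre of the top face of the brass peg, whose cap is 28 mm across; 68 mm above the bench when fully up, 36 mm when fully home
- mallet: mallet, about 0.34 kg, standing on its striking face on the mat: upright pale wooden head 54 mm across, 90 mm high; origin at the centre of its lower face, z up. A round level handle 22 mm across sticks out along its -x at 55 mm height, ending 165 mm from the head's axis. The head can be gripped from above across its y, a finger either side of the handle
- mat: round green rubber mat fixed to the bench, 130 mm across, 4 mm thick, origin under its centre
- sanding_block: cork sanding block, 45 x 75 mm, 26 mm high, lying on the carving board's corner nearest the mallet; to be left alone
- gouge: carving gouge lying on the bench, square wooden handle 110 mm, steel blade 100 mm; to be left alone
- wax_tin: yellow round tin with a white lid, 54 mm across, 30 mm high, standing on the dark panel; to be left alone
- glue_bottle: white glue bottle with blue label and orange cap, 56 mm across, 160 mm high, on the bench; to be left alone
- brush: small green-handled brush lying on the bench; to be left alone
- offcut: wooden offcut 50 x 130 mm, 22 mm thick, on the bench; to be left alone

How it is judged:
On the way, in this order (a step that is already met when the one before it is completed fails the run):
1. the peg is driven fully home with the mallet (value of joint peg above 0.028 m and contact force between mallet and peg above 1 N).
2. the mallet, still in the fingers, is set upright on the green mat (horizontal distance between mallet and mat below 0.038 m and angle between mallet's own z axis and vertical below 0.1 rad and height (world z) of mallet below 0.01 m and linear speed of mallet below 0.05 m/s and contact force between mallet and the fingers above 0.5 N and contact force between mallet and mat above 0.1 N).
3. the arm is swung to its stop (value of joint clamp_arm above 1.05 rad), for 0.2 s.
At the end, for the whole second after the job is handed in: the peg is within 4 mm of fully home, the mallet stands released and upright wholly on the green mat (its axis within 38 mm of the mat's centre), and the fingers hold the red arm within 0.05 rad of its stop with more than 1.5 N (value of joint peg above 0.028 m and value of joint clamp_arm above 1.05 rad and contact force between the fingers and clamp_arm above 1.5 N and contact force between mallet and clamp_arm below 0.1 N and contact force between mallet and the fingers below 0.1 N and horizontal distance between mallet and mat below 0.038 m and angle between mallet's own z axis and vertical below 0.1 rad and height (world z) of mallet below 0.01 m and linear speed of mallet below 0.05 m/s); the arm keeps its last pose, push and grip.
It fails at once if the fingers or arm touch the peg (contact force between any of the fingers, the arm and peg above 1 N).
It fails at once if a bystander is moved by more than 30 mm (distance of any of sanding_block, gouge, wax_tin, glue_bottle, brush, offcut from where it was at the start of the episode above 0.03 m).
It also fails if it takes over 58 s, if anything falls off the work surface, if the arm or the gripper's body presses on something with over 40 N, if the wrist force passes 120 N, or if a joint passes its speed limit or range.

ROBOT

A 7-joint arm with a two-finger parallel gripper is mounted at the origin on the work surface. World frame = base frame: x ahead of the robot, y to its left, z up, the work surface at z = 0. Lengths are in m, angles in rad, forces in N, time in s.
With the tool pointing down it reaches from about 0.4 to 0.85 m from the base axis. Payload 10.4 kg.
Tool frame: the origin (TCP) lies midway between the tips of the shut fingers; the grasp point (between the pads) lies 19 mm behind it (manip.grasp_offset is the distance from the TCP to the grasp point, in m); z points along the fingers, y is the line along which they close (so a half turn about z gives the same grasp; the last joint's range is limited). The gripper opens to 85 mm and grips with 20 to 120 N. Pads are 22 mm wide; open, the fingers measure 114 mm over their backs; the gripper's body (76 mm by 85 mm) begins 54 mm behind the grasp point. The pads swing forward as they close: fully open they stand 13 mm farther back than shut.
Start: joints at [-1.216, 0.332, -0.065, 1.46, 0.022, 1.35, -0.088], TCP at [0.231, 0.581, 0.231] pointing down, gripper open.
Joint ranges: [-2.6, 2.6], [-0.5, 2.12], [-1.47, 1.34], [0.16, 2.42], [-1.27, 4.41], [0.06, 2.06], [-2.6, 2.6]. Speed limits (rad/s): [2.22, 2.22, 2.79, 2.79, 3.14, 3.14, 3.14].

INTERFACE

Orientations are given as a unit quaternion [x, y, z, w].
In Python, from workcell import manip, camrig, get_obs gives the robot as it stands (manip), with the cameras (camrig) and the readings as plain functions.
- The arm moves only by the tool jog_arm, called by a JSON object that holds its "name" and its "arguments". Schema: {"type":"object","properties":{"offsets":{"type":"array","items":{"type":"array","items":{"type":"array","items":{"type":"number"},"minItems":7,"maxItems":7},"minItems":1,"maxItems":20},"minItems":1,"maxItems":1},"squeeze":{"type":"number"},"only":{"type":"string"},"quiet":{"type":"boolean"},"lines":{"type":"string"}},"required":["offsets"],"additionalProperties":false}. offsets is a list that holds a single list of rows (three levels of brackets), with 1 to 20 rows, each of 7 numbers: a rotation vector rx, ry, rz in fractions of the full range, 1 being 180 degrees, then dx, dy, dz in normalised numbers (1 is 0.8 m), then the opening from 0.0 (shut) to 1.0 (fully open); each row is the pose to reach, as a shift and turn from the pose commanded when the call began, along the tool's axes at that moment; what a row does not reach only later rows make up. A row lasts 1/8 s, in which the tool goes at most 0.0625 m and 0.188 rad, less where a joint would pass 70% of its speed; a pose out of reach is approached as far as the arm can. The fingers move at their own pace and stop on an object; squeeze is the grip in N (left out, the last holds). Time passes only in rows, so rows that do not move let the fingers close. The tool returns the time, the measured TCP pose, the force, the opening and the grip force at its end. only (a regular expression) keeps the lines of the reply that match it, lines (a string "A,B") keeps lines A to B, and quiet returns only ok. Input that does not fit is refused with a message, and nothing moves.
- get_obs(): the state, without advancing time (a new reading comes with each control period).
- camrig.camera(name): name is "side" or "top" or "wrist"; returns the picture (384x512x3 uint8, blue, green, red); there is no depth.
- camrig.calibration(name): a dict with "fx", "fy", "cx", "cy" (pixels), "world_from_camera" (4x4, takes a point from camera to world coordinates); the wrist camera has in their place "tool_from_camera" (4x4, takes a point from camera to tool coordinates, whose origin is the TCP and whose axes are the flange's). Camera axes: x right, y up, looking along -z (the intrinsics and any distortion apply to the point x, -y, -z); pixel columns grow to the right and rows downward; lengths in m; the calibration is good to about 2 mm. A picture is of the moment at which its call begins: read the wrist's pose just before it. calibration takes no time and is no camera call.
- manip.hand_in(): hands the job in; it is judged then, once.
The state is a dict: "clock": time; "joint_pos": joint angles; "joint_velocities": joint speeds; "tau": joint torques, N m; "position": TCP position; "ee_rot": TCP orientation; "ft_force": force on the tool from outside, world axes, zero at the start; "torque": the same for the moment, N m; "grip_width": opening from 0.0 (shut) to 1.0 (fully open); "grasp_force": force on a finger pad.
Only numpy, scipy, OpenCV 4.12 (cv2) and the standard library are available. Lean on these libraries where they do the work, as an engineer would, in place of code of your own. Each camera call takes 0.05 s, during which the arm holds its last target. There are 200 camera calls.

## Working session

There is one attempt and no reset: what is moved stays moved. The work goes in short steps, Python scripts to look and compute and a tool call to move; the robot and the scene stay as the last step left them, time stands still between calls to the robot, and variables do not carry over. Pictures are saved under pics/ and viewed, at most 10 in all, crops included, and the job is handed in when it is done.

```bash
ls; mkdir -p pics; python3 - <<'E'
from workcell import manip, camrig, get_obs
import cv2,numpy as np
o=get_obs();print({k:np.round(v,3) for k,v in o.items()},manip.grasp_offset)
a=camrig.camera("top");b=camrig.camera("side")
cv2.imwrite("pics/top.png",a);cv2.imwrite("pics/side.png",b)
for n in("top","side","wrist"):print(n,camrig.calibration(n))
E
```

```text
pics
workcell.py
{'clock': np.float64(0.0), 'joint_pos': array([-1.216,  0.333, -0.065,  1.461,  0.022,  1.35 , -0.089]), 'joint_velocities': array([ 0.   , -0.001, -0.002,  0.001,  0.001, -0.001, -0.001]), 'tau': array([-1.0000e-03, -6.2543e+01,  4.9000e-02, -3.9162e+01,  1.6000e-02,
        1.0000e-02,  0.0000e+00]), 'position': array([0.23 , 0.581, 0.23 ]), 'ee_rot': array([ 0.188,  0.982, -0.001, -0.   ]), 'ft_force': array([0.151, 0.068, 0.151]), 'torque': array([0.073, 0.022, 0.024]), 'grasp_force': np.float64(0.0), 'grip_width': np.float64(1.0)} 0.0187
top {'fx': 476.38623142956476, 'fy': 476.38623142956476, 'cx': 256.5003242988698, 'cy': 189.80343675867758, 'world_from_camera': array([[-5.46225199e-04,  9.91174289e-01, -1.32564062e-01,
         3.87718813e-01],
       [-9.99842776e-01, -2.89082646e-03, -1.74947380e-02,
         2.07599646e-02],
       [-1.77235542e-02,  1.32533664e-01,  9.91020032e-01,
         1.29034290e+00],
       [ 0.00000000e+00,  0.00000000e+00,  0.00000000e+00,
         1.00000000e+00]])}
side {'fx': 417.33071681475894, 'fy': 417.33071681475894, 'cx': 253.77797062521748, 'cy': 188.51446691007902, 'world_from_camera': array([[ 0.99727911,  0.02689359, -0.06863754,  0.4710908 ],
       [-0.07235863,  0.53510827, -0.8416789 , -0.91410188],
       [ 0.01409275,  0.8443553 ,  0.53559828,  0.70044341],
       [ 0.        ,  0.        ,  0.        ,  1.        ]])}
wrist {'fx': 274.7011379520616, 'fy': 274.7011379520616, 'cx': 251.19887174976853, 'cy': 196.50993748819215, 'tool_from_camera': array([[ 2.64238123e-04,  9.51330898e-01,  3.08171143e-01,
         7.88340266e-02],
       [ 9.99999772e-01, -4.42814813e-04,  5.09539438e-04,
         1.05321050e-04],
       [ 6.21203358e-04,  3.08170938e-01, -9.51330798e-01,
        -1.42822157e-01],
       [ 0.00000000e+00,  0.00000000e+00,  0.00000000e+00,
         1.00000000e+00]])}
```

View pics/top.png

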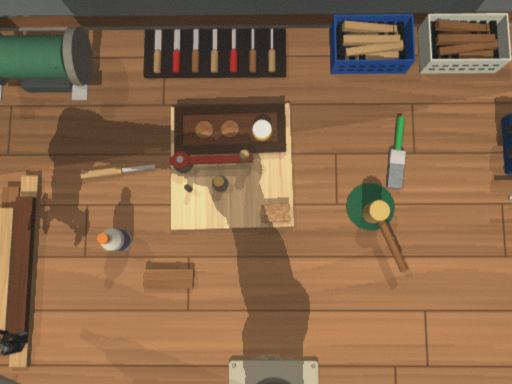

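View pics/side.png

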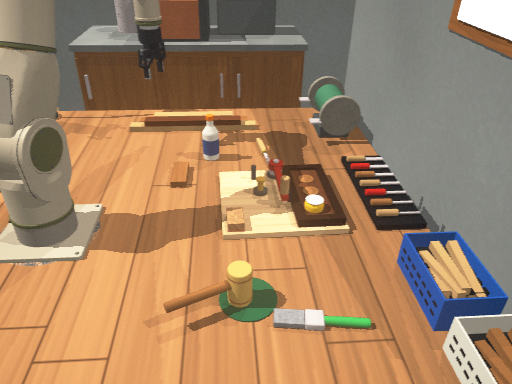

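The top view shows the board about cols 171–293, rows 103–229, with the knob at (244,156), pivot (180,161), peg (220,183) and post (188,188). The mat is at (370,206), the mallet head top at (379,210) with its handle running to (403,268). In the side view the mallet head top is at (240,268), the peg at (260,183) and the knob at about (285,185).

```bash
cat > h.py <<'E'
from workcell import manip, camrig, get_obs
import cv2,numpy as np
from scipy.spatial.transform import Rotation as R
def ray(n,uv,o=None):
    c=camrig.calibration(n)
    if n=="wrist":
        T=np.eye(4);T[:3,:3]=R.from_quat(o["ee_rot"]).as_matrix();T[:3,3]=o["position"];W=T@c["tool_from_camera"]
    else: W=c["world_from_camera"]
    d=np.array([(uv[0]-c["cx"])/c["fx"],-(uv[1]-c["cy"])/c["fy"],-1.])
    d=W[:3,:3]@d
    return W[:3,3],d/np.linalg.norm(d)
def onz(n,uv,z,o=None):
    p,d=ray(n,uv,o);return p+d*(z-p[2])/d[2]
def tri(r1,r2):
    (p,d),(q,e)=r1,r2
    A=np.stack([d,-e],1);s=np.linalg.lstsq(A,q-p,rcond=None)[0]
    a,b=p+s[0]*d,q+s[1]*e
    return (a+b)/2,np.linalg.norm(a-b)
def blobs(img,lo,hi,amin=20,roi=None):
    m=cv2.inRange(cv2.cvtColor(img,cv2.COLOR_BGR2HSV),lo,hi)
    if roi: k=np.zeros_like(m);k[roi[1]:roi[3],roi[0]:roi[2]]=1;m*=k
    return m,[c for c in cv2.findContours(m,cv2.RETR_EXTERNAL,cv2.CHAIN_APPROX_NONE)[0] if cv2.contourArea(c)>=amin]
E
python3 - <<'E'
from h import *
a=cv2.imread("pics/top.png");b=cv2.imread("pics/side.png")
A=cv2.resize(a[95:275,165:420],None,fx=3,fy=3,interpolation=2);cv2.imwrite("pics/tz.png",A)
B=cv2.resize(b[150:330,155:355],None,fx=3.3,fy=3.3,interpolation=2);cv2.imwrite("pics/sz.png",B)
h=cv2.cvtColor(a,cv2.COLOR_BGR2HSV);g=cv2.cvtColor(b,cv2.COLOR_BGR2HSV)
for p in [(379,210),(370,195),(385,230),(220,183),(244,156),(215,159),(250,190),(180,161)]:print(p,h[p[1],p[0]])
for p in [(240,268),(240,290),(260,300),(260,190),(286,187),(240,205)]:print('s',p,g[p[1],p[0]])
E
```

```text
(379, 210) [ 21 128 222]
(370, 195) [ 70 109  70]
(385, 230) [ 14 142 154]
(220, 183) [ 19 139 150]
(244, 156) [ 16 113 138]
(215, 159) [  3 166 123]
(250, 190) [ 18 104 155]
(180, 161) [ 14  35 137]
s (240, 268) [ 25 120 253]
s (240, 290) [ 19 141 155]
s (260, 300) [48 78 92]
s (260, 190) [ 18 159 151]
s (286, 187) [ 16 127 144]
s (240, 205) [ 16 114 220]
```

View pics/tz.png

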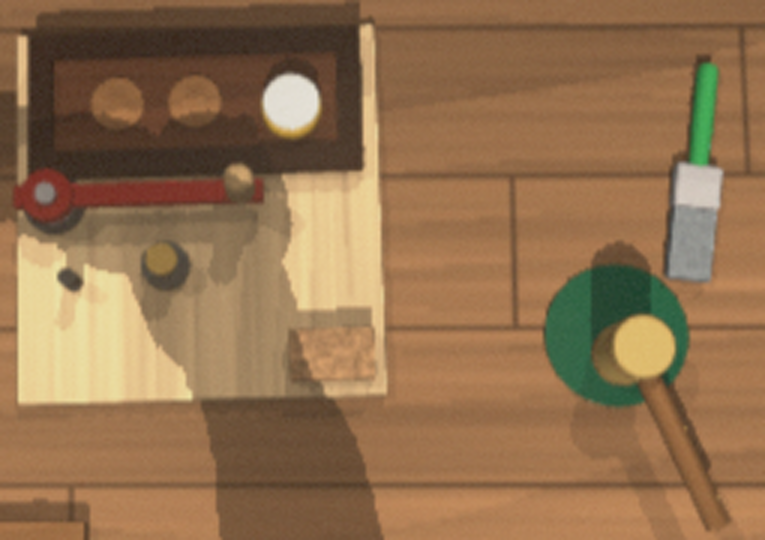

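View pics/sz.png

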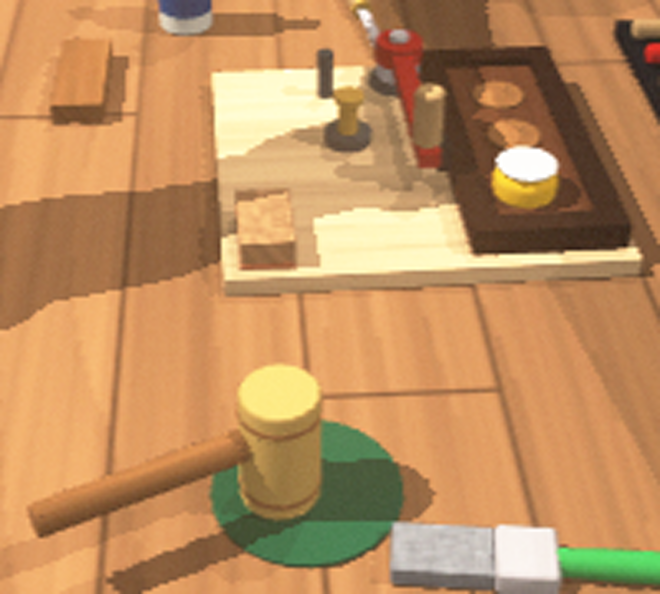

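The crops show (zoom pixels) the mallet top at tz (644,347) and sz (280,393), the peg top at tz (161,258) and sz (348,95), the knob top at tz (239,180) and sz (430,90), and the mat centre at tz (617,335). The board corners are at tz (19,404), (386,396) and (374,22).

```bash
cat > m.py <<'E'
from h import *
t=lambda x,y:(165+(x+.5)/3-.5,95+(y+.5)/3-.5)
s=lambda x,y:(155+(x+.5)/3.3-.5,150+(y+.5)/3.3-.5)
a=cv2.imread("pics/top.png");b=cv2.imread("pics/side.png")
np.set_printoptions(precision=4,suppress=True)
for n,p,q in [("mallet",(644,347),(280,393)),("peg",(161,258),(348,95)),("knob",(239,180),(430,90)),("post",(65,276),(325,53)),("pivot",(44,193),(399,38))]:
    print(n,*tri(ray("top",t(*p)),ray("side",s(*q))))
C={}
for n,p in [("LB",(19,404)),("RB",(386,396)),("RT",(374,22))]:C[n]=onz("top",t(*p),.018);print(n,C[n])
c=(C["LB"]+C["RT"])/2;v=C["LB"]-C["RB"]   # board +y  (LB is y=+165)
w=C["RT"]-C["RB"]
th=np.arctan2(v[1],v[0])-np.pi/2;print("len",np.linalg.norm(v),np.linalg.norm(w),"yaw",th,np.arctan2(w[1],w[0]))
th=(th+np.arctan2(w[1],w[0]))/2
Rz=R.from_euler("z",th).as_matrix();org=c-Rz@[-.01,0,.018]
print("board",org,th)
for n,l in [("peg",(-.06,.03,.068)),("pivot",(0,.13,.089)),("knobRest",(0,-.04,.111)),("post",(-.073,.112,.064))]:print(n,org+Rz@l)
m,cs=blobs(a,(45,60,30),(90,255,255),200)
for k in cs:
    e=cv2.fitEllipse(cv2.convexHull(k));print("mat?",e, onz("top",e[0],.004))
m,cs=blobs(a,(17,90,190),(27,255,255),60,(350,190,400,230))
for k in cs:e=cv2.minEnclosingCircle(k);print("head",e,onz("top",e[0],.09),onz("top",e[0],.094))
p1=onz("top",t(716,524),.059);p0=onz("top",t(655,382),.059);print("handle",p0,p1,np.arctan2(*(p0-p1)[1::-1]))
for n,p in [("sb",(333,352)),("sbR",(376,380)),("sbT",(376,326))]:print(n,onz("top",t(*p),.044))
E
python3 m.py
```

```text
mallet [ 0.496  -0.267   0.0907] 0.0015132610493467362
peg [0.5759 0.142  0.0632] 0.0006717446709769805
knob [0.6368 0.0723 0.1079] 0.0021539984733446884
post [0.561  0.226  0.0597] 0.0002923192450225325
pivot [0.6339 0.2453 0.0636] 0.000380004152940657
LB [0.4519 0.2719 0.018 ]
RB [ 0.4586 -0.0549  0.018 ]
RT [ 0.8021 -0.0475  0.018 ]
len 0.3268589771846913 0.3436327918475607 yaw 0.020250814179723742 0.02130601449158204
board [0.637  0.1124 0.    ] 0.02077841433565289
peg [0.5764 0.1412 0.068 ]
pivot [0.6343 0.2424 0.089 ]
knobRest [0.6379 0.0724 0.111 ]
post [0.5617 0.2229 0.064 ]
mat? ((370.0193176269531, 206.398681640625), (46.012664794921875, 47.72718811035156), 120.97612762451172) [ 0.5137 -0.2631  0.004 ]
mat? ((34.05706024169922, 56.028419494628906), (44.95069122314453, 145.54917907714844), 89.62133026123047) [0.9471 0.6786 0.004 ]
head ((379.45574951171875, 209.89822387695312), 9.95159912109375) [ 0.4964 -0.2675  0.09  ] [ 0.496  -0.2666  0.094 ]
handle [ 0.4679 -0.283   0.059 ] [ 0.3477 -0.33    0.059 ] 0.37345326524950495
sb [ 0.4956 -0.0075  0.044 ]
sbR [ 0.471  -0.0448  0.044 ]
sbT [ 0.5183 -0.0452  0.044 ]
```

```bash
cat > d.py <<'E'
import sys
from h import *
# usage: d.py x y z yaw_of_tool_x  -> rotvec and shift in tool axes
def delta(x,y,z,yaw):
    o=get_obs();Q=R.from_quat(o["ee_rot"])
    T=R.from_matrix(np.array([[np.cos(yaw),np.sin(yaw),0],[np.sin(yaw),-np.cos(yaw),0],[0,0,-1]]))
    print(np.round((Q.inv()*T).as_rotvec(),3),np.round(Q.inv().apply(np.array([x,y,z])-o["position"]),4))
if __name__=="__main__":
    v=list(map(float,sys.argv[1:]))
    for i in range(0,len(v),4):delta(*v[i:i+4])
E
python3 d.py 0.47 0.2 0.231 1.5  0.496 -0.267 0.16 0.385
```

```text
[-1.000e-03  1.000e-03  1.264e+00] [-0.3631 -0.2654 -0.    ]
[-1.000e-03  2.000e-03  2.379e+00] [-0.5595 -0.6898  0.0715]
```

Units first: shifts go in shares of 0.8 m and turns go in shares of 180 degrees. So -0.69 m is -0.8625, -0.56 m is -0.7, 2.379 rad is 0.7573.

{"name": "jog_arm", "arguments": {"offsets": [[[0,0,0.4023,-0.4538,-0.3313,0,1],[0,0,0.4023,-0.4538,-0.3313,0,1],[0,0,0.4023,-0.4538,-0.3313,0,1],[0,0,0.4023,-0.4538,-0.3313,0,1],[0,0,0.4023,-0.4538,-0.3313,0,1],[0,0,0.4023,-0.4538,-0.3313,0,1],[0,0,0.4023,-0.4538,-0.3313,0,1],[0,0,0.7573,-0.7,-0.8625,0.0888,1],[0,0,0.7573,-0.7,-0.8625,0.0888,1],[0,0,0.7573,-0.7,-0.8625,0.0888,1],[0,0,0.7573,-0.7,-0.8625,0.0888,1],[0,0,0.7573,-0.7,-0.8625,0.0888,1],[0,0,0.7573,-0.7,-0.8625,0.0888,1],[0,0,0.7573,-0.7,-0.8625,0.0888,1],[0,0,0.7573,-0.7,-0.8625,0.0888,1],[0,0,0.7573,-0.7,-0.8625,0.0888,1],[0,0,0.7573,-0.7,-0.8625,0.0888,1],[0,0,0.7573,-0.7,-0.8625,0.0888,1]]], "squeeze": 60}}

```text
clock: 2.35
position: [0.497, -0.2654, 0.1604]
ee_rot: [0.981, 0.192, 0.0, -0.0]
ft_force: [0.5, 0.5, -0.1]
grip_width: 1.004
grasp_force: 0.0
```

```bash
python3 d.py 0.496 -0.267 0.16 0.385
```

```text
[-0.001 -0.001  0.002] [-0.0015  0.0011  0.0003]
```

In the tool's units: 0.12 m is 0.15, 0.06 m is 0.075.

{"name": "jog_arm", "arguments": {"offsets": [[[0,0,0,-0.0013,0.0013,0.075,1],[0,0,0,-0.0013,0.0013,0.125,1],[0,0,0,-0.0013,0.0013,0.15,1],[0,0,0,-0.0013,0.0013,0.15,1],[0,0,0,-0.0013,0.0013,0.15,0],[0,0,0,-0.0013,0.0013,0.15,0],[0,0,0,-0.0013,0.0013,0.15,0],[0,0,0,-0.0013,0.0013,0.15,0],[0,0,0,-0.0013,0.0013,0.15,0],[0,0,0,-0.0013,0.0013,0.15,0]]], "squeeze": 70}}

```text
clock: 3.6
position: [0.4971, -0.2684, 0.0422]
ee_rot: [0.982, 0.191, 0.001, 0.0]
ft_force: [-2.9, 3.0, 9.6]
grip_width: 0.62
grasp_force: 71.7
```

```bash
python3 d.py 0.497 -0.268 0.19 0.385 0.576 0.1417 0.19 0.385 0.576 0.1417 0.12 0.385
```

```text
[ 0.001 -0.003 -0.   ] [ 0.0004 -0.0003 -0.1478]
[ 0.001 -0.003 -0.   ] [ 0.2275 -0.3503 -0.1476]
[ 0.001 -0.003 -0.   ] [ 0.2273 -0.3504 -0.0776]
```

In the tool's units: -0.35 m is -0.4375, 0.23 m is 0.2875.

{"name": "jog_arm", "arguments": {"offsets": [[[0,0,0,0,0,-0.0625,0],[0,0,0,0,0,-0.125,0],[0,0,0,0,0,-0.185,0],[0,0,0,0.2875,-0.4375,-0.185,0],[0,0,0,0.285,-0.4375,-0.185,0],[0,0,0,0.285,-0.4375,-0.185,0],[0,0,0,0.285,-0.4375,-0.185,0],[0,0,0,0.285,-0.4375,-0.185,0],[0,0,0,0.285,-0.4375,-0.185,0],[0,0,0,0.285,-0.4375,-0.185,0],[0,0,0,0.285,-0.4375,-0.185,0],[0,0,0,0.285,-0.4375,-0.185,0]]]}}

```text
clock: 5.1
position: [0.5759, 0.1408, 0.1886]
ee_rot: [0.982, 0.191, 0.0, 0.0]
ft_force: [0.7, -1.1, -3.4]
grip_width: 0.617
grasp_force: 75.4
```

```bash
python3 - <<'E'
from h import *
o=get_obs();w=camrig.camera("wrist");s=camrig.camera("side")
cv2.imwrite("pics/lift.png",np.hstack([cv2.resize(w,None,fx=.75,fy=.75),cv2.resize(s[60:348,150:534-128],(400,288*400//256))[:288]]) )
E
```

```text
(no output)
```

View pics/lift.png

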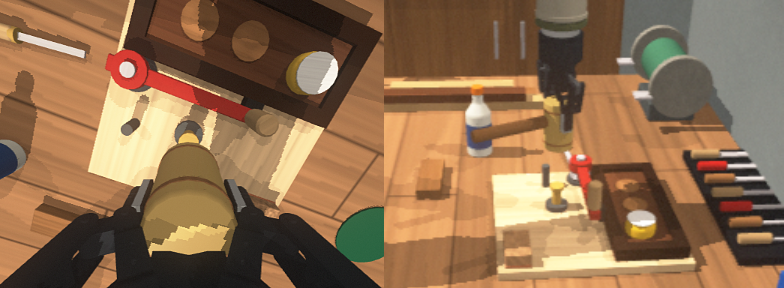

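The wrist and side views show the mallet held upright between the pads over the peg, with the knob clear of it. Now I'll drive the peg.

In the tool's units: 0.117 m is 0.1463, 0.115 m is 0.1438.

{"name": "jog_arm", "arguments": {"offsets": [[[0,0,0,0,-0.0013,0.0625,0],[0,0,0,0,-0.0013,0.0938,0],[0,0,0,0,-0.0013,0.1063,0],[0,0,0,0,-0.0013,0.1125,0],[0,0,0,0,-0.0013,0.12,0],[0,0,0,0,-0.0013,0.1275,0],[0,0,0,0,-0.0013,0.135,0],[0,0,0,0,-0.0013,0.14,0],[0,0,0,0,-0.0013,0.1438,0],[0,0,0,0,-0.0013,0.1463,0],[0,0,0,0,-0.0013,0.1463,0]]]}}

```text
clock: 6.58
position: [0.5768, 0.1425, 0.0738]
ee_rot: [0.982, 0.191, 0.001, -0.0]
ft_force: [-6.9, -6.0, 25.9]
grip_width: 0.623
grasp_force: 77.8
```

```bash
python3 d.py 0.577 0.1425 0.19 0.385 0.503 -0.266 0.19 0.385 0.503 -0.266 0.05 0.385
```

```text
[-0.    -0.003 -0.001] [ 5.000e-04  1.000e-04 -1.162e-01]
[-0.    -0.003 -0.001] [-0.2213  0.351  -0.1169]
[-0.    -0.003 -0.001] [-0.2216  0.3511  0.0231]
```

In the tool's units: 0.351 m is 0.4388, -0.221 m is -0.2763.

{"name": "jog_arm", "arguments": {"offsets": [[[0,0,0,0,0,-0.05,0],[0,0,0,0,0,-0.1,0],[0,0,0,0,0,-0.1463,0],[0,0,0,-0.2763,0.4388,-0.1463,0],[0,0,0,-0.2763,0.4388,-0.1463,0],[0,0,0,-0.2763,0.4388,-0.1463,0],[0,0,0,-0.2763,0.4388,-0.1463,0],[0,0,0,-0.2763,0.4388,-0.1463,0],[0,0,0,-0.2763,0.4388,-0.1463,0],[0,0,0,-0.2763,0.4388,-0.1463,0],[0,0,0,-0.2763,0.4388,-0.1463,0],[0,0,0,-0.2763,0.4388,-0.075,0],[0,0,0,-0.2763,0.4388,-0.0125,0],[0,0,0,-0.2763,0.4388,0,0],[0,0,0,-0.2763,0.4388,0,0]]]}}

```text
clock: 8.45
position: [0.503, -0.2649, 0.0717]
ee_rot: [0.981, 0.192, -0.0, -0.0]
ft_force: [0.6, -0.2, -2.5]
grip_width: 0.611
grasp_force: 75.8
```

```bash
python3 - <<'E'
from h import *
t=camrig.camera("top");s=camrig.camera("side");cv2.imwrite("pics/t2.png",t);cv2.imwrite("pics/s2.png",s)
cv2.imwrite("pics/chk.png",np.hstack([cv2.resize(s[160:220,230:310],(480,360),interpolation=2),cv2.resize(s[240:340,205:285],(288,360),interpolation=2)]))
E
```

```text
(no output)
```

View pics/chk.png

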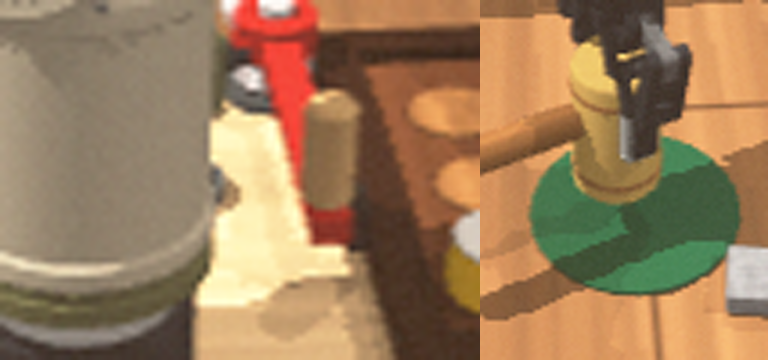

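The peg cap is now low on its collar (partly hidden by the forearm), and the mallet hangs upright over the mat. Lowering it gently.

{"name": "jog_arm", "arguments": {"offsets": [[[0,0,0,0,0,0.015,0],[0,0,0,0,0,0.025,0],[0,0,0,0,0,0.0313,0],[0,0,0,0,0,0.035,0],[0,0,0,0,0,0.0375,0],[0,0,0,0,0,0.0375,0],[0,0,0,0,0,0.0375,0]]]}}

```text
clock: 9.43
position: [0.5025, -0.2656, 0.0422]
ee_rot: [0.982, 0.191, 0.0, -0.0]
ft_force: [-5.2, 3.3, 8.5]
grip_width: 0.616
grasp_force: 77.0
```

In the tool's units: -0.13 m is -0.1625, -0.07 m is -0.0875.

{"name": "jog_arm", "arguments": {"offsets": [[[0,0,0,0,0,0,0.4],[0,0,0,0,0,0,1],[0,0,0,0,0,0,1],[0,0,0,0,0,0,1],[0,0,0,0,0,-0.025,1],[0,0,0,0,0,-0.0875,1],[0,0,0,0,0,-0.1625,1],[0,0,0,0,0,-0.1625,1],[0,0,0,0,0,-0.1625,1]]]}}

```text
clock: 10.55
position: [0.5025, -0.2655, 0.172]
ee_rot: [0.982, 0.191, 0.001, -0.0]
ft_force: [-0.2, 0.3, 0.1]
grip_width: 1.001
grasp_force: 0.0
```

```bash
python3 d.py 0.637 0.0724 0.18 1.59; python3 - <<'E'
from h import *
s=camrig.camera("side");t=camrig.camera("top");cv2.imwrite("pics/t3.png",t)
m,cs=blobs(t,(17,90,190),(27,255,255),60,(350,190,400,230))
for k in cs:e=cv2.minEnclosingCircle(k);print("head",e,onz("top",e[0],.094))
cv2.imwrite("pics/rel.png",np.hstack([s[150:350,130:330],t[100:300,230:430]]))
E
```

```text
[ 1.000e-03 -1.000e-03 -1.205e+00] [ 0.2515 -0.2627 -0.0078]
```

View pics/rel.png

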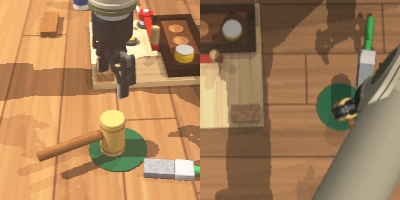

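The mallet stands released and upright on the mat (side view, head at about (112,130) in the crop), and the bystanders look undisturbed. Moving over the knob.

In the tool's units: -0.263 m is -0.3288, 0.252 m is 0.315, -1.205 rad is -0.3836.

{"name": "jog_arm", "arguments": {"offsets": [[[0,0,0,0,0,-0.01,1],[0,0,-0.3836,0.315,-0.3288,-0.01,1],[0,0,-0.3836,0.315,-0.3288,-0.01,1],[0,0,-0.3836,0.315,-0.3288,-0.01,1],[0,0,-0.3836,0.315,-0.3288,-0.01,1],[0,0,-0.3836,0.315,-0.3288,-0.01,1],[0,0,-0.3836,0.315,-0.3288,-0.01,1],[0,0,-0.3836,0.315,-0.3288,-0.01,1],[0,0,-0.3836,0.315,-0.3288,-0.01,1],[0,0,-0.3836,0.315,-0.3288,-0.01,1],[0,0,-0.3836,0.315,-0.3288,-0.01,1]]], "squeeze": 40}}

```text
clock: 12.02
position: [0.6373, 0.0719, 0.1795]
ee_rot: [0.701, 0.713, 0.0, 0.0]
ft_force: [-1.1, -0.6, 0.0]
grip_width: 0.995
grasp_force: 0.0
```

```bash
python3 d.py 0.637 0.0724 0.07 1.59; python3 - <<'E'
from h import *
o=get_obs();w=camrig.camera("wrist");cv2.imwrite("pics/w4.png",w);print(o["position"])
E
```

```text
[ 0.     0.    -0.003] [ 0.0005 -0.0003  0.1095]
[0.63725174 0.07190615 0.17945605]
```

View pics/w4.png

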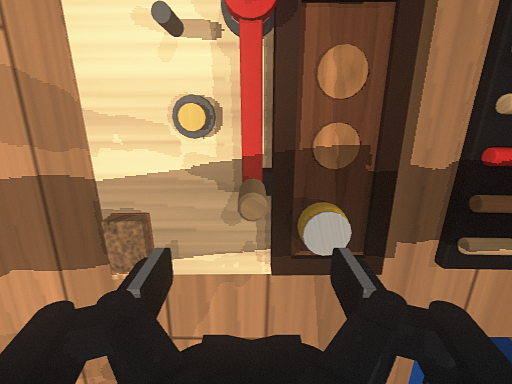

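```bash
python3 - <<'E'
from h import *
o=get_obs()
for n,p,z in [("knobtop",(253,206),.111),("peg home",(192,117),.036),("peg up",(192,117),.068),("tin lid",(326,233),.072),("tin",(326,233),.060)]:print(n,onz("wrist",p,z,o).round(4))
t=lambda x,y:(165+(x+.5)/3-.5,95+(y+.5)/3-.5)
print(tri(ray("wrist",(326,233),o),ray("top",t(291,101))), tri(ray("wrist",(253,206),o),ray("top",t(239,180))))
E
```

```text
knobtop [0.6388 0.0744 0.111 ]
peg home [0.5769 0.1409 0.036 ]
peg up [0.5835 0.142  0.068 ]
tin lid [0.713  0.0328 0.072 ]
tin [0.7167 0.0271 0.06  ]
(array([0.71573755, 0.02866324, 0.06326135]), np.float64(0.0001413921975134831)) (array([0.63786391, 0.07208   , 0.10293962]), np.float64(0.002454186379239857))
```

The wrist view shows the peg cap at (192,117), which fits a height of 36 mm at the known peg position, so it is home. The knob is at (253,206) and the tin clears the finger by about 11 mm. I'll narrow the fingers, descend and grip the knob.

In the tool's units: 0.107 m is 0.1338, 0.08 m is 0.1.

{"name": "jog_arm", "arguments": {"offsets": [[[0,0,0,0.0019,0.0013,0,0.65],[0,0,0,0.0019,0.0013,0,0.65],[0,0,0,0.0019,0.0013,0.05,0.65],[0,0,0,0.0019,0.0013,0.1,0.65],[0,0,0,0.0019,0.0013,0.1338,0.65],[0,0,0,0.0019,0.0013,0.1338,0.65],[0,0,0,0.0019,0.0013,0.1338,0],[0,0,0,0.0019,0.0013,0.1338,0],[0,0,0,0.0019,0.0013,0.1338,0],[0,0,0,0.0019,0.0013,0.1338,0],[0,0,0,0.0019,0.0013,0.1338,0]]], "squeeze": 40}}

```text
clock: 13.45
position: [0.6385, 0.0743, 0.0742]
ee_rot: [0.7, 0.714, 0.001, 0.0]
ft_force: [-5.2, -0.5, 7.0]
grip_width: 0.292
grasp_force: 38.8
```

```bash
python3 - <<'E'
from h import *
o=get_obs();Q=R.from_quat(o["ee_rot"]);p=o["position"]
piv=np.array([.6343,.2430])
r=p[:2]-piv;print("r",np.hypot(*r),np.arctan2(*r[::-1]))
for a in np.linspace(.1,1.1,11).tolist()+[1.13]:
    q=R.from_euler("z",-a).as_matrix()[:2,:2]@r+piv
    print(round(a,2),q.round(3),Q.inv().apply(np.r_[q,p[2]]-p).round(4))
E
```

```text
r 0.16878920224327215 -1.5458160678078476
0.1 [0.622 0.075] [ 0.0007 -0.0169 -0.    ]
0.2 [0.605 0.077] [ 0.0032 -0.0336 -0.    ]
0.3 [0.588 0.081] [ 0.0072 -0.0499 -0.    ]
0.4 [0.572 0.086] [ 0.0129 -0.0658 -0.    ]
0.5 [0.557 0.093] [ 0.0202 -0.081  -0.0001]
0.6 [0.543 0.101] [ 0.0289 -0.0955 -0.0001]
0.7 [0.529 0.111] [ 3.90e-02 -1.09e-01 -1.00e-04]
0.8 [0.516 0.122] [ 5.040e-02 -1.214e-01 -1.000e-04]
0.9 [0.505 0.135] [ 6.300e-02 -1.326e-01 -1.000e-04]
1.0 [0.495 0.148] [ 7.670e-02 -1.425e-01 -1.000e-04]
1.1 [0.486 0.163] [ 9.13e-02 -1.51e-01 -1.00e-04]
1.13 [0.483 0.167] [ 9.580e-02 -1.533e-01 -1.000e-04]
```

In the tool's units: -0.151 m is -0.1888, -0.147 m is -0.1838, 1.1 rad is 0.3501.

{"name": "jog_arm", "arguments": {"offsets": [[[0,0,0.0318,0.0009,-0.0211,0,0],[0,0,0.0637,0.004,-0.042,0,0],[0,0,0.0955,0.009,-0.0625,0,0],[0,0,0.1273,0.0161,-0.0823,0,0],[0,0,0.1592,0.0253,-0.1013,0,0],[0,0,0.191,0.0361,-0.1194,0,0],[0,0,0.2228,0.0488,-0.1363,0,0],[0,0,0.2546,0.063,-0.1518,0,0],[0,0,0.2865,0.0788,-0.1658,0,0],[0,0,0.3183,0.0959,-0.1781,0,0],[0,0,0.3342,0.105,-0.1838,0,0],[0,0,0.3501,0.1141,-0.1888,0,0],[0,0,0.3501,0.1141,-0.1888,0,0],[0,0,0.3501,0.1141,-0.1888,0,0]]]}}

```text
clock: 15.2
position: [0.4863, 0.1613, 0.074]
ee_rot: [0.97, 0.242, 0.0, 0.0]
ft_force: [-4.2, -6.6, 11.4]
grip_width: 0.292
grasp_force: 40.6
```

```bash
python3 - <<'E'
from h import *
o=get_obs();r=o["position"][:2]-[.6343,.2430];print(np.hypot(*r),-1.5458-np.arctan2(*r[::-1]),o["ft_force"])
w=camrig.camera("wrist");cv2.imwrite("pics/w5.png",w)
t=camrig.camera("top");cv2.imwrite("pics/t5.png",t)
print(R.from_quat(o["ee_rot"]).inv().apply([*(np.array([-np.sin(1.1-.025),np.cos(1.1-.025)])*0),0]))
E
```

```text
0.16905062290198758 1.0911466132092762 [-4.22100704 -6.64372265 11.43758301]
[0. 0. 0.]
```

View pics/w5.png

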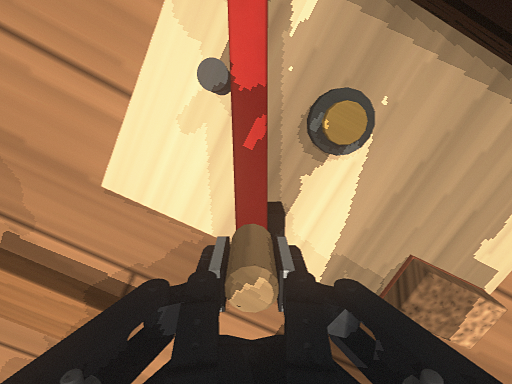

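The red bar lies alongside the stop post (212,75), with the knob held between the pads. I'll press a little further to be sure of the stop.

In the tool's units: -0.004 m is -0.005, -0.002 m is -0.0025, 0.01 rad is 0.0032.

{"name": "jog_arm", "arguments": {"offsets": [[[0,0,0.0032,0,-0.0025,0,0],[0,0,0.0032,0,-0.005,0,0],[0,0,0.0032,0,-0.005,0,0],[0,0,0.0032,0,-0.005,0,0]]]}}

```text
clock: 15.8
position: [0.4854, 0.163, 0.0741]
ee_rot: [0.972, 0.236, 0.001, 0.001]
ft_force: [-0.6, -13.8, 10.2]
grip_width: 0.29
grasp_force: 40.7
```

```bash
python3 - <<'E'
from h import *
o=get_obs();r=o["position"][:2]-[.6343,.2430];print(np.hypot(*r),-1.5458-np.arctan2(*r[::-1]),R.from_quat(o["ee_rot"]).inv().apply(o["ft_force"]).round(1))
E
```

```text
0.16904826531427705 1.1030020575874795 [ -6.9  12.  -10.2]
```

```bash
python3 -c "
from workcell import manip, camrig, get_obs
print(manip.hand_in())"
```

```text
the job is handed in; nothing more can be done
None
```

I drove the peg home with the mallet, set the mallet upright on its mat and released it. I handed in at about 16 s with the gripper holding the red arm at about 1.10 rad, against its stop; the hand-in returned no verdict.

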